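# Unlatch the used-up label cassette and hold it over the tray

## Robot

A 6-joint arm with a two-finger parallel gripper is mounted at the origin on a cart in front of the work surface, level with it; the furniture and walls round the work are solid. World frame = base frame: x ahead of the robot, y to its left, z up, the work surface at z = 0. Lengths are in m, angles in rad, forces in N, time in s.
With the tool pointing down it reaches from about 0.3 to 0.875 m from the base axis. Payload 6.4 kg.
Tool frame: the origin (TCP) lies between the finger pads; the fingertips stand 17 mm ahead of it and the grasp point (between the pads) lies 2 mm behind it; z points along the fingers, y is the line along which they close (so a half turn about z gives the same grasp; the last joint's range is limited). The gripper opens to 88 mm and grips with 3 to 60 N. Pads are 18 mm wide; open, the fingers measure 123 mm over their backs; the gripper's body (75 mm by 187 mm) begins 45 mm behind the grasp point.
Start: joints at [-1.434, 0.181, 1.607, -0, 1.354, -0.206], TCP at [0.193, -0.542, 0.256] pointing down, gripper open.
Joint ranges: [-2.99, 2.99], [-0.89, 2.07], [0.3, 2.58], [-1.14, 4.28], [0, 2.63], [-3.12, 3.12]. Speed limits (rad/s): [2.57, 2.57, 3.01, 3.14, 3.14, 3.14].

## Interface

Orientations are given as a 3x3 rotation matrix whose columns are the frame's x, y, z axes.
In Python, from workcell import observe, camera, job_done gives the robot as it stands.
- The arm moves only by the tool carry_out, never from a script. Its argument "deltas" is a list of rows, each an object of numbers: "x", "y", "z": the shift along the tool's x, y, z in m; "turn": the turn about the tool's z in rad; "hand": the opening, from 0 (shut) to 1 (fully open). In form: [{"x": .., "y": .., "z": .., "turn": .., "hand": ..}, ...]. A call has 1 to 10 rows; each row is the pose to reach, as a shift and turn from the pose commanded when the call began, along the tool's axes at that moment; what a row does not reach only later rows make up. A row lasts 1/8 s, in which the tool goes at most 62.5 mm and 10.7 degrees, less where a joint would pass 70% of its speed; a pose out of reach is approached as far as the arm can. A call with a gripper value outside its range is refused whole. The fingers move at their own pace and stop on an object; the grip force is fixed at half the most. Time passes only in rows, so rows that repeat a pose let the fingers close. It gives the time, the measured TCP pose, the force, the opening and the grip force at its end, in the units of the state.
- observe(): the state, without advancing time (a new reading comes with each control period).
- camera(name): name is "scene" or "top" or "wrist"; returns a dict with "image" (384x512x3 uint8, red, green, blue), "K" (3x3 intrinsics, pixels), "view" (4x4, takes a point from world to camera coordinates); the wrist camera has in their place "mount" (4x4, takes a point from camera to tool coordinates, whose origin is the TCP and whose axes are the flange's). Camera axes: x right, y down, z forward; pixel columns grow to the right and rows downward; lengths in m; the calibration is good to about 2 mm. A picture is of the moment at which its call begins: read the wrist's pose just before it. There is no depth.
- job_done(): hands the job in; it is judged then, once.
The state is a dict: "time": time; "joint_pos": joint angles; "qvel": joint speeds; "joint_efforts": joint torques, N m; "tcp_pos": TCP position; "orientation": TCP orientation; "contact_force": force on the tool from outside, world axes, zero at the start; "ft_torque": the same for the moment, N m; "width": opening from 0.0 (shut) to 1.0 (fully open); "gripper_force": force on a finger pad.
Only numpy, scipy, OpenCV 4.12 (cv2) and the standard library are available. Lean on these libraries where they do the work, as an engineer would, in place of code of your own. Each camera call takes 0.05 s, during which the arm holds its last target. There are 200 camera calls.

## Task

One of the two label cassettes in the dock has run out: it carries only a bare thin core where the other still has a fat paper roll. Pinch the two spring catches on the sides of the empty cassette together, lift it straight out of the dock, carry it upright to the small white tray and finish holding it still in the gripper, catches still squeezed in, over the middle of the tray with its underside at least 10 cm above the table. Leave the full cassette latched in the dock and do not shift the tray; nothing is put down or let go at the end.

Things in the scene. Friction and masses are not known exactly. Their poses are not given: they have to be found in the camera images.
- spent: used-up label cassette, to be taken out: grey, 56 mm (x) by 48 mm (y), 74 mm high, 0.13 to 0.25 kg; origin: centre of the underside, z up, axes along the dock's. On its +y and -y sides stand black catches with ribbed thumb pads 26 mm wide, 44 to 74 mm above the underside, outer faces 60 mm apart (46 pressed in). On top only a bare cardboard core, 15 mm thick, along y, 52 mm up.
- full: the full label cassette, to be left in the dock: the same size and shape of body, catches and pads as the used-up one, but with a white paper roll 43 mm in diameter on its core. Origin and axes as for the other.
- spent_left (a joint): spring catch on the +y side of the used-up cassette: 0 = sprung out, latched under a lip of the dock; grows to 0.007 m as its pad is pressed in towards the cassette's middle. Its tooth is free of the lip after 0.0035 to 0.0055 m (the cassette has play in the bay). Spring 2 N at first, 7 N fully in.
- spent_right (a joint): spring catch on the -y side of the used-up cassette: 0 = sprung out, latched under a lip of the dock; grows to 0.007 m as its pad is pressed in towards the cassette's middle. Its tooth is free of the lip after 0.0035 to 0.0055 m (the cassette has play in the bay). Spring 2 N at first, 7 N fully in.
- full_left (a joint): spring catch on the +y side of the full cassette: 0 = sprung out, latched under a lip of the dock; grows to 0.007 m as its pad is pressed in towards the cassette's middle. Its tooth is free of the lip after 0.0035 to 0.0055 m (the cassette has play in the bay). Spring 2 N at first, 7 N fully in.
- full_right (a joint): spring catch on the -y side of the full cassette: 0 = sprung out, latched under a lip of the dock; grows to 0.007 m as its pad is pressed in towards the cassette's middle. Its tooth is free of the lip after 0.0035 to 0.0055 m (the cassette has play in the bay). Spring 2 N at first, 7 N fully in.
- spent_left_pad (a point): centre of the outer face of the thumb pad on the used-up cassette's +y side, 59 mm above the cassette's underside; to be pressed towards -y
- spent_right_pad (a point): the same on its -y side; to be pressed towards +y
- dock: fixed twin dock: steel base plate 196 (x) by 112 mm (y), 6 mm thick, grey walls out to y = +-37 mm, tops 36 mm above the table. Origin: centre of its underside, on the table. Bays at x = -45 and +45 mm; either may hold the used-up cassette. A seated cassette's underside is 6 mm above the table, with 1 mm play all round; it must rise 30 mm to clear the walls.
- tray: small white food tray, empty and loose, 280 mm (its x) by 200 mm (its y), rim 50 mm above the table. Origin: centre of its underside, on the table; z up.

How it is judged:
By the outcome, as a careful person would: the job done as asked, in the order asked, and still so for the second after the job is handed in, while the arm keeps its last pose, push and grip.
It also fails if it takes over 34 s, if anything falls off the work surface, if the arm or the gripper's body presses on something with over 40 N, if the wrist force passes 120 N, or if a joint passes its speed limit or range.

## Working session

There is one attempt and no reset: what is moved stays moved. The work goes in short steps, Python scripts to look and compute and a tool call to move; the robot and the scene stay as the last step left them, time stands still between calls to the robot, and variables do not carry over. Pictures are saved under pics/ and viewed, at most 10 in all, crops included, and the job is handed in when it is done.

Besides the shell and the picture viewer there is one more tool, called after "Call:" by a JSON object that holds its "fn" and its "kwargs", one argument or row to a line. carry_out: Moves the arm, as the interface text tells. Its arguments: {"type":"object","properties":{"deltas":{"type":"array"}},"required":["deltas"]}

```bash
mkdir -p pics
cat > h.py <<'E'
import numpy as np, cv2, json
from workcell import observe, camera, job_done
np.set_printoptions(precision=4, suppress=True)
def snap(name, f):
    c=camera(name); cv2.imwrite(f'pics/{f}.png', cv2.cvtColor(c['image'],cv2.COLOR_RGB2BGR)); 
    np.savez(f'pics/{f}.npz', **{k:np.array(v) for k,v in c.items()}); return c
def ray(c,uv,s=None):
    K=np.array(c['K']); d=np.linalg.inv(K)@np.array([uv[0],uv[1],1.])
    if 'view' in c: T=np.linalg.inv(np.array(c['view']))
    else:
        P=np.eye(4);P[:3,:3]=np.array(s['orientation']);P[:3,3]=s['tcp_pos'];T=P@np.array(c['mount'])
    return T[:3,3], T[:3,:3]@d
def onplane(c,uv,z,s=None):
    o,d=ray(c,uv,s); return o+d*(z-o[2])/d[2]
def proj(c,p):
    p=np.array(c['view'])@np.append(p,1); q=np.array(c['K'])@p[:3]; return q[:2]/q[2]
E
python3 - <<'E'
from h import *
s=observe(); print(s)
a=snap('scene','scene0'); b=snap('top','top0')
for c in(a,b): print(np.array(c['K']),np.linalg.inv(np.array(c['view'])))
im=np.hstack([cv2.imread('pics/scene0.png'),cv2.imread('pics/top0.png')])
E
```

```text
{'time': 0.0, 'joint_pos': array([-1.4343,  0.1815,  1.6079, -0.    ,  1.3538, -0.2063]), 'qvel': array([ 0.0002,  0.0009, -0.0011, -0.0005, -0.0001,  0.0003]), 'joint_efforts': array([  0.0031, -43.3856, -34.1847,   0.0705,   0.0382,  -0.0001]), 'tcp_pos': array([ 0.1932, -0.5411,  0.2548]), 'orientation': array([[ 0.9418,  0.3361, -0.0002],
       [ 0.3361, -0.9418,  0.0017],
       [ 0.0003, -0.0017, -1.    ]]), 'contact_force': array([ 0.3227,  0.3162, -0.1372]), 'ft_torque': array([0.0534, 0.0213, 0.0188]), 'gripper_force': 0.0, 'width': 1.0030734495048037}
[[493.0502   0.     258.2259]
 [  0.     493.0502 198.4799]
 [  0.       0.       1.    ]] [[-0.7636 -0.3654  0.5324  0.002 ]
 [-0.6457  0.4238 -0.6352  0.6275]
 [ 0.0065 -0.8288 -0.5595  0.6645]
 [ 0.      0.      0.      1.    ]]
[[366.9735   0.     250.9553]
 [  0.     366.9735 191.0048]
 [  0.       0.       1.    ]] [[ 0.0255 -0.9935  0.1111  0.4779]
 [-0.9994 -0.0277 -0.0188 -0.0166]
 [ 0.0217 -0.1106 -0.9936  0.9512]
 [ 0.      0.      0.      1.    ]]
```

View pics/top0.png

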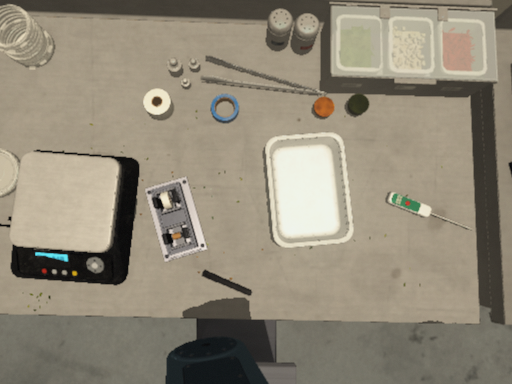

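View pics/scene0.png

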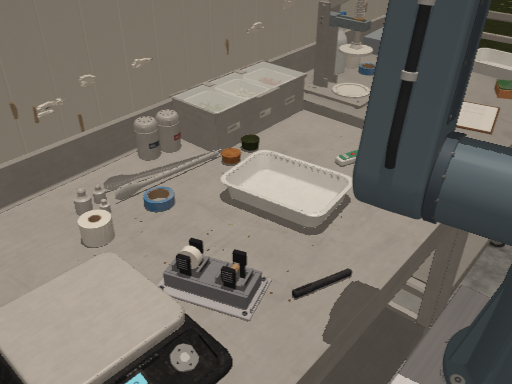

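Run:
```python
from h import *
im=cv2.imread('pics/top0.png'); cr=im[170:268,135:217]; cv2.imwrite('pics/top0c.png',cv2.resize(cr,None,fx=6,fy=6,interpolation=cv2.INTER_CUBIC))
im=cv2.imread('pics/scene0.png'); cr=im[230:320,150:280]; cv2.imwrite('pics/sc0c.png',cv2.resize(cr,None,fx=6,fy=6,interpolation=cv2.INTER_CUBIC))
c=dict(np.load('pics/top0.npz'))
hsv=cv2.cvtColor(cv2.imread('pics/top0.png'),cv2.COLOR_BGR2HSV)
# tray: white interior/rim
m=((hsv[...,2]>195)&(hsv[...,1]<45)).astype(np.uint8)
m[:, :255]=0;m[:,365:]=0;m[:125]=0;m[255:]=0
m=cv2.morphologyEx(m,cv2.MORPH_CLOSE,np.ones((7,7)))
k=max(cv2.findContours(m,0,2)[0],key=cv2.contourArea); r=cv2.minAreaRect(k); print('tray',r)
bx=cv2.boxPoints(r); P=np.array([onplane(c,p,0.05) for p in bx]);print(P, P.mean(0), np.linalg.norm(np.diff(P,axis=0),axis=1))
```

```text
tray ((309.3237609863281, 189.0614776611328), (112.62647247314453, 80.1241455078125), 84.80557250976562)
[[ 0.7172 -0.0638  0.05  ]
 [ 0.7424 -0.2656  0.05  ]
 [ 0.4613 -0.2899  0.05  ]
 [ 0.439  -0.0946  0.05  ]] [ 0.59   -0.1785  0.05  ] [0.2034 0.2821 0.1966]
```

View pics/top0c.png

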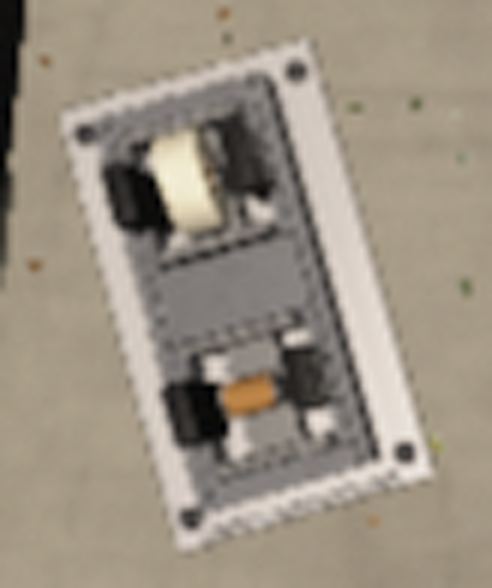

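View pics/sc0c.png

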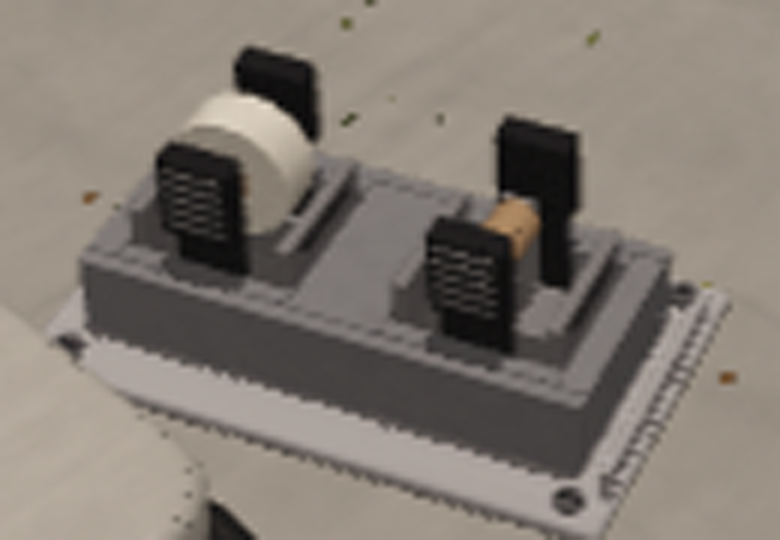

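The top crop shows the plate corners (62,115), (310,38), (435,478) and (180,550), with the full roll at (187,180). The bare orange core is at (250,395), in the bay nearer the robot. In the scene crop the spent cassette is the one on the right.

Run:
```python
from h import *
c=dict(np.load('pics/top0.npz')); s=dict(np.load('pics/scene0.npz'))
f=lambda u:((u[0]+.5)/6-.5+135,(u[1]+.5)/6-.5+170)
g=lambda u:((u[0]+.5)/6-.5+150,(u[1]+.5)/6-.5+230)
P=np.array([onplane(c,f(u),.006) for u in [(62,115),(310,38),(435,478),(180,550)]])
print(P,np.linalg.norm(P-np.roll(P,-1,0),axis=1)); C=P.mean(0); print(C)
ex=(P[0]+P[1]-P[2]-P[3])[:2]; ex/=np.linalg.norm(ex); ey=np.array([-ex[1],ex[0]]); yaw=np.degrees(np.arctan2(ex[1],ex[0])); print('yaw',yaw)
ey2=(P[0]+P[3]-P[1]-P[2])[:2]; print('yaw from y',np.degrees(np.arctan2(-ey2[0],ey2[1])))
print('spent',C[:2]-.045*ex,'full',C[:2]+.045*ex)
core=onplane(c,f((250,395)),.006+.052+.0075); print('core',core)
# pads tops in top view at z=.08 : left pad, right pad
for u in [(195,412),(305,375)]: print('pad',onplane(c,f(u),.08))
# scene cross-check: bottom-right plate corner, top corners of the catches in scene
print('core scene tri'); 
for z in(.058,.0655): print(onplane(s,g((516,228)),z))
for u in[(472,230),(540,128)]: print('padtop scene',onplane(s,g(u),.08))
# screws
S=np.array([onplane(c,f(u),.006) for u in [(85,134),(297,70),(405,452),(192,517)]]); print('screws',S.mean(0))
```

```text
[[0.5818 0.239  0.006 ]
 [0.6183 0.1344 0.006 ]
 [0.4317 0.0732 0.006 ]
 [0.3991 0.1791 0.006 ]] [0.1108 0.1964 0.1108 0.1923]
[0.5077 0.1564 0.006 ]
yaw 18.14759035700501
yaw from y 18.15569609130682
spent [0.465  0.1424] full [0.5505 0.1704]
core [0.4654 0.1422 0.0655]
pad [0.4585 0.1607 0.08  ]
pad [0.4739 0.1185 0.08  ]
core scene tri
[0.4652 0.1374 0.058 ]
[0.4595 0.1435 0.0655]
padtop scene [0.4575 0.1642 0.08  ]
padtop scene [0.4733 0.1171 0.08  ]
screws [0.5083 0.1573 0.006 ]
```

Call:
{"fn": "carry_out", "kwargs": {
  "deltas": [
    {"x": 0.015,"y": -0.017,"turn": 0.026},
    {"x": 0.05,"y": -0.057,"turn": 0.026},
    {"x": 0.085,"y": -0.097,"turn": 0.026},
    {"x": 0.12,"y": -0.137,"turn": 0.026},
    {"x": 0.155,"y": -0.177,"turn": 0.026},
    {"x": 0.19,"y": -0.217,"turn": 0.026},
    {"x": 0.225,"y": -0.257,"turn": 0.026},
    {"x": 0.26,"y": -0.297,"turn": 0.026},
    {"x": 0.295,"y": -0.337,"turn": 0.026},
    {"x": 0.33,"y": -0.377,"turn": 0.026}
  ]
}}

```text
schema error: expected keys x, y, z, turn, hand
```

Call:
{"fn": "carry_out", "kwargs": {
  "deltas": [
    {"x": 0.015,"y": -0.017,"z": 0,"turn": 0.026,"hand": 1},
    {"x": 0.05,"y": -0.057,"z": 0,"turn": 0.026,"hand": 1},
    {"x": 0.085,"y": -0.097,"z": 0,"turn": 0.026,"hand": 1},
    {"x": 0.12,"y": -0.137,"z": 0,"turn": 0.026,"hand": 1},
    {"x": 0.155,"y": -0.177,"z": 0,"turn": 0.026,"hand": 1},
    {"x": 0.19,"y": -0.217,"z": 0,"turn": 0.026,"hand": 1},
    {"x": 0.225,"y": -0.257,"z": 0,"turn": 0.026,"hand": 1},
    {"x": 0.26,"y": -0.297,"z": 0,"turn": 0.026,"hand": 1},
    {"x": 0.295,"y": -0.337,"z": 0,"turn": 0.026,"hand": 1},
    {"x": 0.33,"y": -0.377,"z": 0,"turn": 0.026,"hand": 1}
  ]
}}

```text
time: 1.35
tcp_pos: [0.3776, -0.0738, 0.2557]
orientation: [[0.95, 0.311, 0.0], [0.311, -0.95, -0.0], [0.0, 0.0, -1.0]]
contact_force: [0.9, -0.2, -0.8]
width: 0.999
gripper_force: 0.0
```

Call:
{"fn": "carry_out", "kwargs": {
  "deltas": [
    {"x": 0.035,"y": -0.04,"z": 0,"turn": 0,"hand": 1},
    {"x": 0.07,"y": -0.08,"z": 0,"turn": 0,"hand": 1},
    {"x": 0.105,"y": -0.122,"z": 0.01,"turn": 0,"hand": 1},
    {"x": 0.135,"y": -0.16,"z": 0.03,"turn": 0,"hand": 1},
    {"x": 0.151,"y": -0.178,"z": 0.05,"turn": 0,"hand": 1},
    {"x": 0.151,"y": -0.178,"z": 0.05,"turn": 0,"hand": 1},
    {"x": 0.151,"y": -0.178,"z": 0.05,"turn": 0,"hand": 1}
  ]
}}

```text
time: 2.22
tcp_pos: [0.4652, 0.14, 0.206]
orientation: [[0.95, 0.312, -0.0], [0.312, -0.95, -0.0], [-0.0, 0.0, -1.0]]
contact_force: [-0.1, -0.7, 0.6]
width: 0.997
gripper_force: 0.0
```

Run:
```python
from h import *
s=observe(); c=snap('wrist','w1'); np.savez('pics/w1s.npz',orientation=s['orientation'],tcp_pos=s['tcp_pos'])
print(s['tcp_pos'],s['orientation'],c['mount'],c['K'])
p=dict(c); M=np.eye(4);M[:3,:3]=s['orientation'];M[:3,3]=s['tcp_pos'];p['view']=np.linalg.inv(M@np.array(c['mount']))
ex=np.array([np.cos(.3168),np.sin(.3168),0]);ey=np.array([-ex[1],ex[0],0])
for sg in(1,-1): print('expect pad top',proj(p,np.array([.465,.142,.08])+sg*.027*ey))
print('core',proj(p,np.array([.465,.142,.0655])))
```

```text
[0.4652 0.14   0.206 ] [[ 0.9502  0.3115 -0.0003]
 [ 0.3115 -0.9502 -0.0004]
 [-0.0004  0.0003 -1.    ]] [[-0.0005 -0.9461 -0.324   0.0843]
 [ 1.     -0.0007  0.0005  0.0001]
 [-0.0007 -0.324   0.9461 -0.1288]
 [ 0.      0.      0.      1.    ]] [[303.0577   0.     259.6248]
 [  0.     303.0577 188.7245]
 [  0.       0.       1.    ]]
expect pad top [226.6953 185.1506]
expect pad top [287.7011 185.1045]
core [257.3038 180.2477]
```

View pics/w1.png

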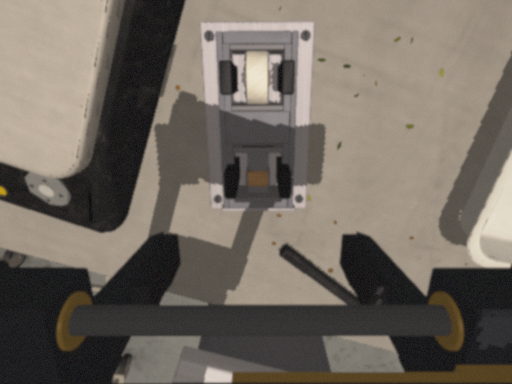

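The wrist view agrees with the plan. The plate corners are about (203,23), (313,23), (306,210) and (212,210), the core is at (258,179) and the catches are at (231,180) and (285,180). I'll refine with masks.

Run:
```python
from h import *
c=dict(np.load('pics/w1.npz')); s=dict(np.load('pics/w1s.npz')); R=s['orientation'];t=s['tcp_pos']
im=cv2.imread('pics/w1.png').astype(int); hsv=cv2.cvtColor(im.astype(np.uint8),cv2.COLOR_BGR2HSV)
def tool(uv,z): return (R.T@(onplane(c,uv,z,s)-t))*1000
m=np.zeros(hsv.shape[:2],bool);m[165:192,240:276]=True
o=m&(hsv[...,1]>100)&(hsv[...,0]<25); v,u=np.nonzero(o); print('core px',u.min(),u.max(),v.min(),v.max(),tool(((u.min()+u.max())/2,(v.min()+v.max())/2),.0655))
m[:]=0;m[155:202,216:300]=True
d=(m&(hsv[...,2]<40)).astype(np.uint8); n,l,st,ce=cv2.connectedComponentsWithStats(d)
for i in range(1,n):
    if st[i,4]>60: print(st[i],ce[i],tool(ce[i],.08))
# grey rows at plate edges
g=im.sum(2)/3
for r in(60,120,200): print(r,g[r,196:222].astype(int),g[r,294:320].astype(int))
for u in [(203,23),(313,23),(306,210),(212,210)]: print(tool(u,.006))
```

```text
core px 248 267 171 185 [  2.6129  -1.7792 140.4875]
[224 158  15  40 445] [231.6202 178.8787] [  6.2236 -24.4285 125.9801]
[277 158  14  40 422] [283.2986 178.6493] [  6.3984  20.9901 125.992 ]
60 [147 146 148 147 144 150 162 182 196 196 197 195 196 195 198 199 197 196
 194 184 162 133 119 107  95  91] [104 120 129 148 177 194 198 198 201 200 196 201 202 200 198 198 196 183
 168 157 152 150 143 128 111  95]
120 [ 81  87  82  80  84  82  80  79  87  85  92  98 102 100 102 101 101 102
 103  98 101  98  94  84  73  70] [126 144 175 190 192 191 191 192 194 195 196 196 194 192 187 168 157 152
 150 153 155 154 154 153 153 152]
200 [153 152 153 151 148 149 149 150 149 147 150 152 146 145 146 157 163 146
 115  91  75  66  76  86 101 124] [166 136 104  82  73  77  84 102 130 165 176 161 143 132 128 127 133 141
 148 149 152 152 149 149 149 150]
[140.9366 -54.3776 199.9178]
[140.9     51.8608 199.9456]
[-54.77    54.7124 200.0256]
[-54.6704 -55.7558 199.9966]
```

Call:
{"fn": "carry_out", "kwargs": {
  "deltas": [
    {"x": 0.0005,"y": -0.0016,"z": 0.02,"turn": 0,"hand": 1},
    {"x": 0.0005,"y": -0.0016,"z": 0.05,"turn": 0,"hand": 1},
    {"x": 0.0005,"y": -0.0016,"z": 0.08,"turn": 0,"hand": 1},
    {"x": 0.0005,"y": -0.0016,"z": 0.11,"turn": 0,"hand": 1},
    {"x": 0.0005,"y": -0.0016,"z": 0.13,"turn": 0,"hand": 1},
    {"x": 0.0005,"y": -0.0016,"z": 0.143,"turn": 0,"hand": 1},
    {"x": 0.0005,"y": -0.0016,"z": 0.143,"turn": 0,"hand": 1},
    {"x": 0.0005,"y": -0.0016,"z": 0.143,"turn": 0,"hand": 1}
  ]
}}

```text
time: 3.28
tcp_pos: [0.4662, 0.1421, 0.0637]
orientation: [[0.95, 0.311, 0.002], [0.311, -0.95, 0.0], [0.002, 0.0, -1.0]]
contact_force: [0.5, -0.1, 0.5]
width: 1.001
gripper_force: 0.0
```

Run:
```python
from h import *
a=snap('wrist','w2'); b=snap('scene','s2')
A=cv2.imread('pics/w2.png'); B=cv2.imread('pics/s2.png')[170:362,120:376]
cv2.imwrite('pics/both2.png',np.hstack([cv2.resize(A,(400,300)),cv2.resize(B,(400,300))]))
```

```text
(no output)
```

View pics/both2.png

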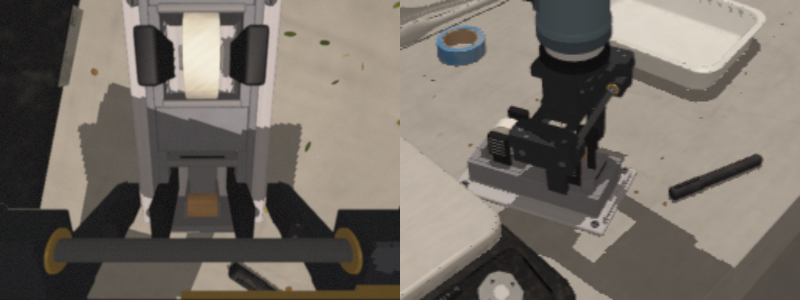

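The core sits midway between the fingers in the wrist view (about 203,205), and both fingers straddle the catches just above the walls. Closing now.

Call:
{"fn": "carry_out", "kwargs": {
  "deltas": [
    {"x": 0,"y": 0,"z": 0,"turn": 0,"hand": 0.7},
    {"x": 0,"y": 0,"z": 0,"turn": 0,"hand": 0.6},
    {"x": 0,"y": 0,"z": 0,"turn": 0,"hand": 0.4},
    {"x": 0,"y": 0,"z": 0,"turn": 0,"hand": 0.2},
    {"x": 0,"y": 0,"z": 0,"turn": 0,"hand": 0.2},
    {"x": 0,"y": 0,"z": 0,"turn": 0,"hand": 0.2},
    {"x": 0,"y": 0,"z": 0,"turn": 0,"hand": 0.2}
  ]
}}

```text
time: 4.25
tcp_pos: [0.4656, 0.1423, 0.0634]
orientation: [[0.95, 0.312, 0.0], [0.312, -0.95, -0.0], [0.0, 0.0, -1.0]]
contact_force: [-2.5, -0.2, 8.4]
width: 0.487
gripper_force: 30.0
```

Call:
{"fn": "carry_out", "kwargs": {
  "deltas": [
    {"x": 0,"y": 0,"z": -0.003,"turn": 0,"hand": 0.2},
    {"x": 0,"y": 0,"z": -0.006,"turn": 0,"hand": 0.2},
    {"x": 0,"y": 0,"z": -0.01,"turn": 0,"hand": 0.2},
    {"x": 0,"y": 0,"z": -0.01,"turn": 0,"hand": 0.2}
  ]
}}

```text
time: 4.75
tcp_pos: [0.4656, 0.1423, 0.073]
orientation: [[0.95, 0.311, 0.001], [0.311, -0.95, 0.0], [0.001, 0.0, -1.0]]
contact_force: [-0.5, 0.6, -2.5]
width: 0.484
gripper_force: 30.0
```

Run:
```python
from h import *
s=observe(); print(s['contact_force'],s['ft_torque'],s['width'],s['tcp_pos'])
a=snap('wrist','w3'); b=snap('scene','s3')
A=cv2.imread('pics/w3.png'); B=cv2.imread('pics/s3.png')[235:325,170:290]
cv2.imwrite('pics/both3.png',np.hstack([cv2.resize(A,(400,300)),cv2.resize(B,(400,300),interpolation=cv2.INTER_CUBIC)]))
```

```text
[-0.5439  0.5694 -2.4665] [-0.0117  0.0412 -0.0247] 0.4841325274852381 [0.4656 0.1423 0.073 ]
```

View pics/both3.png

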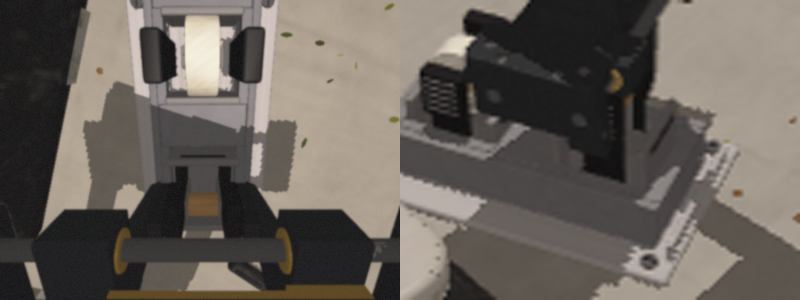

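The cassette is rising with the tool: the core stays fixed in the wrist view, the load is about 2.5 N, and the full cassette hasn't moved. I'll keep lifting straight up.

Call:
{"fn": "carry_out", "kwargs": {
  "deltas": [
    {"x": 0,"y": 0,"z": -0.01,"turn": 0,"hand": 0.2},
    {"x": 0,"y": 0,"z": -0.022,"turn": 0,"hand": 0.2},
    {"x": 0,"y": 0,"z": -0.036,"turn": 0,"hand": 0.2},
    {"x": 0,"y": 0,"z": -0.054,"turn": 0,"hand": 0.2},
    {"x": 0,"y": 0,"z": -0.074,"turn": 0,"hand": 0.2},
    {"x": 0,"y": 0,"z": -0.094,"turn": 0,"hand": 0.2},
    {"x": 0,"y": 0,"z": -0.114,"turn": 0,"hand": 0.2},
    {"x": 0,"y": 0,"z": -0.13,"turn": 0,"hand": 0.2},
    {"x": 0,"y": 0,"z": -0.14,"turn": 0,"hand": 0.2},
    {"x": 0,"y": 0,"z": -0.14,"turn": 0,"hand": 0.2}
  ]
}}

```text
time: 6.1
tcp_pos: [0.4658, 0.1423, 0.2135]
orientation: [[0.95, 0.312, 0.001], [0.312, -0.95, 0.0], [0.001, 0.0, -1.0]]
contact_force: [-0.4, 0.3, -2.5]
width: 0.483
gripper_force: 30.0
```

Run:
```python
from h import *
s=observe(); t=s['tcp_pos']; print(s['contact_force'],t,s['width'])
print(np.array(s['orientation']).T@(np.array([.590,-.1785,t[2]])-t))
a=snap('wrist','w4'); b=snap('scene','s4')
A=cv2.imread('pics/w4.png'); B=cv2.imread('pics/s4.png')[170:362,120:376]
cv2.imwrite('pics/both4.png',np.hstack([cv2.resize(A,(400,300)),cv2.resize(B,(400,300))]))
```

```text
[-0.4336  0.2732 -2.4941] [0.4658 0.1423 0.2135] 0.48346465770645924
[0.0181 0.3436 0.0002]
```

View pics/both4.png

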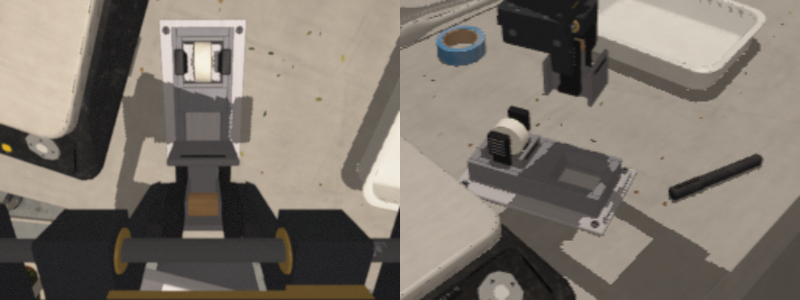

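The cassette is upright in the gripper, the bay is empty and the full cassette is still seated. Carrying it to the tray.

Call:
{"fn": "carry_out", "kwargs": {
  "deltas": [
    {"x": 0.0005,"y": 0.01,"z": 0,"turn": 0,"hand": 0.2},
    {"x": 0.0015,"y": 0.03,"z": 0,"turn": 0,"hand": 0.2},
    {"x": 0.003,"y": 0.06,"z": 0,"turn": 0,"hand": 0.2},
    {"x": 0.005,"y": 0.09,"z": 0,"turn": 0,"hand": 0.2},
    {"x": 0.0065,"y": 0.12,"z": 0,"turn": 0,"hand": 0.2},
    {"x": 0.008,"y": 0.15,"z": 0,"turn": 0,"hand": 0.2},
    {"x": 0.0095,"y": 0.18,"z": 0,"turn": 0,"hand": 0.2},
    {"x": 0.011,"y": 0.21,"z": 0,"turn": 0,"hand": 0.2},
    {"x": 0.0125,"y": 0.24,"z": 0,"turn": 0,"hand": 0.2},
    {"x": 0.014,"y": 0.27,"z": 0,"turn": 0,"hand": 0.2}
  ]
}}

```text
time: 7.45
tcp_pos: [0.5627, -0.1115, 0.2118]
orientation: [[0.95, 0.311, -0.001], [0.311, -0.95, 0.0], [-0.001, -0.001, -1.0]]
contact_force: [0.2, -0.3, -2.0]
width: 0.488
gripper_force: 30.0
```

Call:
{"fn": "carry_out", "kwargs": {
  "deltas": [
    {"x": 0.0015,"y": 0.025,"z": 0,"turn": 0,"hand": 0.2},
    {"x": 0.0025,"y": 0.047,"z": 0,"turn": 0,"hand": 0.2},
    {"x": 0.0035,"y": 0.064,"z": 0,"turn": 0,"hand": 0.2},
    {"x": 0.004,"y": 0.074,"z": 0,"turn": 0,"hand": 0.2},
    {"x": 0.004,"y": 0.074,"z": 0,"turn": 0,"hand": 0.2},
    {"x": 0.004,"y": 0.074,"z": 0,"turn": 0,"hand": 0.2},
    {"x": 0.004,"y": 0.074,"z": 0,"turn": 0,"hand": 0.2},
    {"x": 0.004,"y": 0.074,"z": 0,"turn": 0,"hand": 0.2}
  ]
}}

```text
time: 8.45
tcp_pos: [0.5896, -0.1785, 0.2128]
orientation: [[0.95, 0.312, 0.0], [0.312, -0.95, -0.0], [0.0, 0.0, -1.0]]
contact_force: [-0.1, 0.6, -3.1]
width: 0.487
gripper_force: 30.0
```

Run:
```python
from h import *
s=observe(); t=s['tcp_pos']; print(s['time'],s['contact_force'],t,s['width'],s['gripper_force'],s['qvel'])
a=snap('top','t5'); b=snap('scene','s5')
A=cv2.imread('pics/t5.png')[100:292,130:386]; B=cv2.imread('pics/s5.png')[60:300,150:470]
cv2.imwrite('pics/both5.png',np.hstack([cv2.resize(A,(400,300)),cv2.resize(B,(400,300))]))
```

```text
8.45 [-0.0626  0.6114 -3.0625] [ 0.5896 -0.1785  0.2128] 0.4869071932986177 29.999684393405914 [-0.0029  0.0023 -0.0023  0.0004 -0.0002 -0.0022]
```

View pics/both5.png

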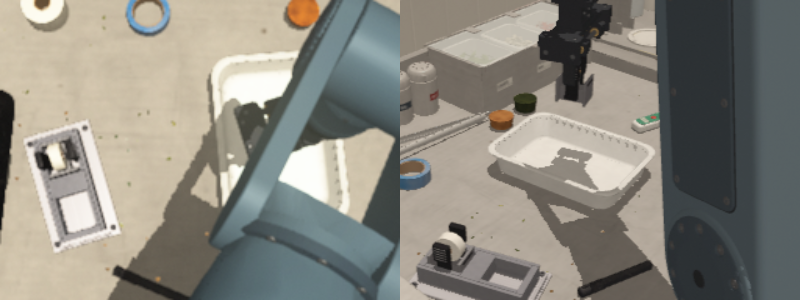

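The cassette is held upright over the middle of the tray with its underside about 15 cm up. The tray hasn't moved and the full cassette is still seated, so I'm handing it in.

```bash
python3 -c "from h import *; print(job_done())"
```

```text
the job is handed in; nothing more can be done
None
```

I lifted the empty cassette out of the dock and handed the job in at about 8.5 s of the 34 s allowed: it is held still, catches squeezed, over the middle of the tray with its underside about 15 cm up, the full cassette is still seated in the dock, and the tray has not moved.

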